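# Fold away the seed-inspection lamp

## Task

Fold away the inspection lamp: turn its tilted panel down level against its stop and lock it by turning the black bar knob clockwise as far as it goes. Then collapse the telescoping boom fully home, the innermost (thinnest) tube into the middle one first while the middle tube is still drawn out, and after that the middle tube into the outer one. Do not knock over or shift the measuring cylinder, the bottle or the cup.

Things in the scene. Friction and masses are not known exactly. Their poses are not given: they have to be found in the camera images.
- stand: Fixed lamp stand, grey foot 140 x 120 x 16 mm. Origin: on the bench under the boom, 180 mm from the foot's centre; x along the level boom towards the panel, y across it, z up. The boom's axis is 130 mm above the bench: aluminium tubes of 34 mm (outer, fixed), 26 mm (middle) and 18 mm (inner) diameter, which only slide. Each ends in a grey collar 8 mm long (44, 38, 32 mm diameter) with an upright finger tab.
- outer_tab (a point): Middle of the top of the fixed outer tube's finger tab, 195 mm above the bench. Each of the three tabs is 8 mm thick along the boom, 26 mm wide across it, and its top is 65 mm above the boom's axis. Axes as the stand's.
- middle_tab (a point): Middle of the top of the middle tube's finger tab. It lies 8 mm beyond outer_tab along the boom when the middle tube is home (tab faces touching). Axes as the stand's.
- inner_tab (a point): Middle of the top of the inner tube's finger tab. It lies 8 mm beyond middle_tab along the boom when the inner tube is home (tab faces touching). The inner tube goes on beyond it to a grey block 26 x 42 x 40 mm, which starts 62 mm from here and carries the knob on top (axis 75 mm from here) and the panel.
- middle (a joint): How far the middle tube is drawn out of the outer one, m: 0 = home, 0.08 = fully out. It slides at about 3 N and stays where it is left.
- inner (a joint): How far the inner tube is drawn out of the middle one, m: 0 = home, 0.05 = fully out. Slides at about 6 N, stiffer than the middle tube: a push on the boom's end moves the middle tube first. Pinching the inner and middle tabs together between the fingers moves the inner tube into the middle one (the pair may float along the boom). Each tube carries along all that is beyond it.
- panel_center (a point): Centre of the pale metal lamp panel, 150 mm long along the boom, 100 mm wide, 12 mm thick, which turns about the boom's axis through its centre. Its x axis is along the boom, y across the panel towards its raised edge, z out of its upper face.
- panel_edge (a point): Middle of the panel's raised long edge, half-way through its thickness, 50 mm from the boom's axis.
- panel (a joint): Tilt of the panel about the boom, rad: 0 = level, against its stop; positive = the edge on the stand's +y side raised. Friction holds it; about 4 N pressed down near the raised edge turns it.
- knob_grip (a point): Grip point of the locking knob, on its vertical axis: a black bar 40 mm long, 10 mm thick and 26 mm high on a thin stem; this point is 2 mm above the bar's mid-height, 11 mm below its top. The block's top is 37 mm below this point (35 mm to the steel washer on it).
- knob (a joint): Angle of the knob, rad, growing clockwise seen from above: 0 = loose, 1.25 = locked, against its stop. At 1.25 the bar is in line with the boom; at a reading q the bar lies 1.25 - q anticlockwise of the boom's direction. It turns with about 0.06 N m and stays where it is left.
- basin: Fixed white plastic basin, 240 x 170 x 55 mm, a few beans in it, under the panel. Origin: centre of its underside; long side along its x.
- cylinder_mid (a point): Bystander: tall measuring cylinder, 260 mm high, 30 mm diameter on a 64 mm foot; half-way up its axis.
- bottle_mid (a point): Bystander: white bottle, 170 mm high, 60 mm diameter; half-way up its axis.
- cup_mid (a point): Bystander: paper cup, 75 mm high, 70 mm diameter at the rim; half-way up its axis.

How it is judged:
On the way, in this order (a step that is already met when the one before it is completed fails the run):
1. the panel is turned level (within 0.06 rad) (value of joint panel below 0.06 rad), for 0.2 s.
2. the panel being level, the knob is turned to its locked stop (above 1.15 rad) (value of joint knob above 1.15 rad and value of joint panel below 0.06 rad), for 0.2 s.
3. the inner tube is home in the middle one (within 3 mm) while the middle tube is still at least 15 mm out (value of joint inner below 0.003 m and value of joint middle above 0.015 m), for 0.2 s.
At the end, for the whole second after the job is handed in: Panel level within 0.06 rad, knob locked (above 1.15 rad), inner and middle tubes both home within 3 mm (all of step 2 and value of joint each of inner, middle below 0.003 m); the robot touches nothing.
It fails at once if the middle tube is pushed in (under 12 mm left) while the inner tube is still out by more than 6 mm (value of joint middle below 0.012 m and value of joint inner above 0.006 m).
It fails at once if the measuring cylinder, bottle or cup is shifted by more than 30 mm or tipped (distance of any of cylinder_mid, bottle_mid, cup_mid from where it was at the start of the episode above 0.03 m or angle between any of cylinder_mid, bottle_mid, cup_mid's own z axis and vertical above 0.35 rad).
It also fails if it takes over 58 s, if anything falls off the work surface, if the arm or the gripper's body presses on something with over 40 N, if the wrist force passes 120 N, or if a joint passes its speed limit or range.

## Robot

A 7-joint arm with a two-finger parallel gripper is mounted at the origin on the work surface. World frame = base frame: x ahead of the robot, y to its left, z up, the work surface at z = 0. Lengths are in m, angles in rad, forces in N, time in s.
With the tool pointing down it reaches from about 0.35 to 0.9 m from the base axis. Payload 8.1 kg.
Tool frame: the origin (TCP) lies at the very end of the fingers, on their centre line; the grasp point (between the pads) lies 19 mm behind it (grasp_offset is the distance from the TCP to the grasp point, in m); z points along the fingers, y is the line along which they close (so a half turn about z gives the same grasp; the last joint's range is limited). The gripper opens to 92 mm and grips with 3 to 60 N. Pads are 19 mm wide; open, the fingers measure 130 mm over their backs; the gripper's body (75 mm by 190 mm) begins 47 mm behind the grasp point.
Start: joints at [1.076, 0.434, 0.025, 1.573, -0.012, 1.134, -0.075], TCP at [0.239, -0.578, 0.227] pointing down, gripper open.
Joint ranges: [-2.62, 2.62], [-0.44, 2.09], [-1.27, 1.32], [0.08, 2.57], [-1.32, 4.46], [0.12, 2], [-2.74, 2.74]. Speed limits (rad/s): [2.22, 2.22, 3.01, 3.01, 3.14, 3.14, 3.14].

## Interface

Orientations are given as a rotation vector (axis times angle).
In Python, from cell import observe, get_image, camera_params, sign_off, silhouettes, grasp_offset gives the robot as it stands. The module is installed in compiled form; this text tells all that it offers.
- The arm moves only by the tool jog_arm, never from a script. Its argument "motion" is a list that holds one entry, the list of rows, each a list of 7 numbers: the shift along the tool's x, y, z in m, then the turn, a rotation vector about the tool's x, y, z in rad, then the closure, from -1 (fully open) to 1 (shut), so that 0 is half open. In form: [[[dx, dy, dz, wx, wy, wz, hand], ...]]. A call has 1 to 10 rows; each row is the pose to reach, as a shift and turn from the pose commanded when the call began, along the tool's axes at that moment; what a row does not reach only later rows make up. A row lasts 1/12 s, in which the tool goes at most 41.7 mm and 7.16 degrees, less where a joint would pass 70% of its speed; a pose out of reach is approached as far as the arm can. A call with a gripper value outside its range is refused whole. The fingers move at their own pace and stop on an object; "force" is the grip in N (left out, the last holds). Time passes only in rows, so rows that repeat a pose let the fingers close. It gives the time, the measured TCP pose, the force, the opening and the grip force at its end, in the units of the state.
- observe(): the state, without advancing time (a new reading comes with each control period).
- get_image(name): name is "scene" or "side" or "wrist"; returns the picture (480x640x3 uint8, red, green, blue); there is no depth.
- camera_params(name): a dict with "vertical_fov" (degrees; the focal length in pixels is half the picture's height over the tangent of half this angle, whatever the lens; pixels are square), "cx", "cy" (the principal point, pixels), "T" (4x4, takes a point from camera to world coordinates). Camera axes: x right, y down, z forward; pixel columns grow to the right and rows downward; lengths in m; the calibration is good to about 2 mm. The wrist camera is an equidistant fisheye: a pixel r from the principal point sees the ray r / f radians off the axis. A picture is of the moment at which its call begins: read the wrist's pose just before it. camera_params takes no time and is no camera call; for the wrist camera it gives the pose at the moment of the call.
- sign_off(): hands the job in; it is judged then, once.
Trained networks look in the newest picture that a camera, given by its name, has taken for a name from the list of things; names that differ only in an ending like _2 or _b are one class to them, and where a whole thing is asked for, a point or a joint stands for the part that bears it (a point fixed in the world has none). Each returns a list of dicts, best first, with "p" (0 to 1); they miss things now and then, are a little off and sometimes report something else, mostly with a low value. They report only what shows in the picture. A call takes as long as a camera call.
- silhouettes(query, camera): "mask" (480x640 bool, what is visible of it) and "pixel" ([column, row] in pixels, amid what is visible of it).
The state is a dict: "clock": time; "joints": joint angles; "dq": joint speeds; "joint_efforts": joint torques, N m; "position": TCP position; "ee_rot": TCP orientation; "force": force on the tool from outside, world axes, zero at the start; "ft_torque": the same for the moment, N m; "width": opening from 0.0 (shut) to 1.0 (fully open); "gripper_force": force on a finger pad.
Only numpy, scipy, OpenCV 4.12 (cv2) and the standard library are available. Lean on these libraries where they do the work, as an engineer would, in place of code of your own. Each camera call takes 0.05 s, during which the arm holds its last target. There are 200 camera calls.

## Working session

There is one attempt and no reset: what is moved stays moved. The work goes in short steps, Python scripts to look and compute and a tool call to move; the robot and the scene stay as the last step left them, time stands still between calls to the robot, and variables do not carry over. Pictures are saved under pics/ and viewed, at most 11 in all, crops included, and the job is handed in when it is done.

Besides the shell and the picture viewer there is one more tool, called after ">>>" as name([rows], argument=value, ...), one row to a line, values as JSON. jog_arm: Moves the arm, as the interface text tells. Its arguments: {"type":"object","properties":{"motion":{"type":"array"},"force":{"type":"number"}},"required":["motion"]}

```bash
mkdir -p pics; python3 - <<'E'
from cell import *
import cv2,numpy as np
np.set_printoptions(precision=4,suppress=True)
s=observe();print({k:s[k] for k in('clock','position','ee_rot','force','width')},grasp_offset)
ims=[]
for c in('scene','side'):
    im=get_image(c);cv2.imwrite(f'pics/{c}0.png',im[:,:,::-1]);p=camera_params(c);print(c,p)
    for q in('stand','outer_tab','middle_tab','inner_tab','panel_center','panel_edge','knob_grip','basin','cylinder_mid','bottle_mid','cup_mid'):
        try:
            r=silhouettes(q,c); print(q,[(round(a['p'],2),np.round(a['pixel']),int(a['mask'].sum())) for a in r[:2]])
        except Exception as e: print(q,e)
print(observe()['clock'])
E
```

```text
{'clock': 0.0, 'position': array([ 0.2384, -0.5772,  0.2259]), 'ee_rot': array([-3.08  , -0.6111,  0.0007]), 'force': array([ 0.2998, -0.1164, -0.6899]), 'width': 0.9995960427747347} 0.0188
scene {'vertical_fov': 56.87121145983581, 'cx': 322.6038566532192, 'cy': 234.06372121680633, 'T': array([[ 0.8205,  0.2927, -0.491 ,  0.9341],
       [ 0.5716, -0.4135,  0.7087, -0.5417],
       [ 0.0044, -0.8622, -0.5066,  0.5013],
       [ 0.    ,  0.    ,  0.    ,  1.    ]])}
stand [(0.58, array([383., 282.]), 11925)]
outer_tab [(0.94, array([382., 286.]), 11781)]
middle_tab [(0.91, array([251., 258.]), 4340)]
inner_tab [(0.83, array([242., 250.]), 3625), (0.2, array([186., 244.]), 971)]
panel_center [(0.63, array([184., 243.]), 1019)]
panel_edge [(0.73, array([186., 246.]), 1032)]
knob_grip [(0.79, array([242., 231.]), 553)]
basin [(0.77, array([208., 318.]), 13405), (0.57, array([247., 230.]), 512)]
cylinder_mid [(0.73, array([340., 209.]), 2218), (0.63, array([383., 286.]), 11401)]
bottle_mid [(0.62, array([358., 372.]), 4806)]
cup_mid [(0.68, array([277., 242.]), 695)]
side {'vertical_fov':
[... 173 characters left out ...]
[-0.0218, -0.7792, -0.6264,  0.5396],
       [ 0.    ,  0.    ,  0.    ,  1.    ]])}
stand [(0.66, array([335., 210.]), 14592)]
outer_tab [(0.55, array([349., 207.]), 14122)]
middle_tab [(0.81, array([421., 201.]), 7977)]
inner_tab [(0.59, array([428., 204.]), 7601)]
panel_center [(0.89, array([439., 204.]), 5901), (0.15, array([341., 209.]), 14120)]
panel_edge [(0.83, array([439., 203.]), 5993)]
knob_grip [(0.79, array([384., 174.]), 335), (0.22, array([423., 201.]), 7687)]
basin [(0.89, array([418., 263.]), 8295)]
cylinder_mid [(0.69, array([320., 265.]), 4245)]
bottle_mid [(0.59, array([259., 186.]), 1408)]
cup_mid [(0.92, array([398., 316.]), 2662), (0.23, array([437., 203.]), 5953)]
1.2
```

View pics/scene0.png

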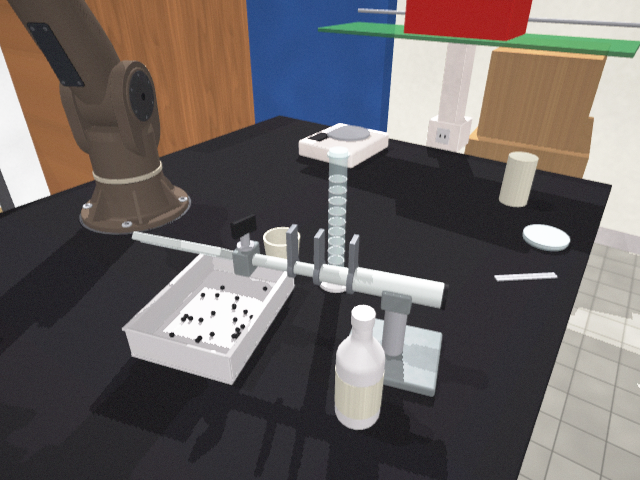

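View pics/side0.png

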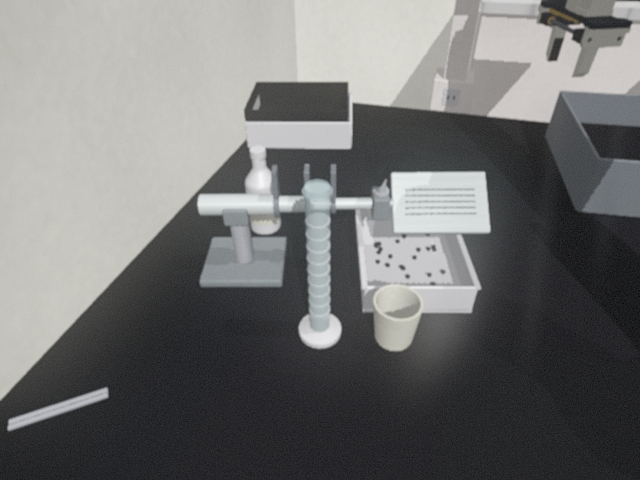

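```bash
cat > h.py <<'E'
import numpy as np,cv2
from cell import *
from scipy.spatial.transform import Rotation as R
np.set_printoptions(precision=4,suppress=True)
def ray(c,px,p=None):
    p=p or camera_params(c);f=240/np.tan(np.radians(p['vertical_fov'])/2)
    d=np.array([(px[0]-p['cx'])/f,(px[1]-p['cy'])/f,1.])
    if c=='wrist':
        r=np.hypot(d[0],d[1]);d=np.array([*(d[:2]/r*np.sin(r)),np.cos(r)])
    return p['T'][:3,3],p['T'][:3,:3]@(d/np.linalg.norm(d))
def atz(c,px,z,p=None):
    o,d=ray(c,px,p);return o+d*(z-o[2])/d[2]
def tri(a,b):
    A=0;B=0
    for c,px in(a,b):
        o,d=ray(c,px);P=np.eye(3)-np.outer(d,d);A=A+P;B=B+P@o
    return np.linalg.solve(A,B)
def proj(c,X):
    p=camera_params(c);f=240/np.tan(np.radians(p['vertical_fov'])/2)
    v=p['T'][:3,:3].T@(np.asarray(X)-p['T'][:3,3]);return np.array([p['cx'],p['cy']])+f*v[:2]/v[2]
E
python3 - <<'E'
from h import *
for n,a,b,z in(('outer',(354,237),(275,166),.195),('mid',(320,231),(307,166),.195),('inner',(292,226),(333,166),.195),('knob',(243,222),(383,183),.198),('knobend1',(233,223),0,.198),('knobend2',(254,219),0,.198),('cyl',(338,152),(317,185),.26),('cylfoot',(336,285),(320,332),.005),('bottletop',(363,312),(258,150),.17),('cup rim',(282,238),(397,298),.075),('bas',(208,318),(418,263),.01)):
    print(n,atz('scene',a,z),(atz('side',b,z),tri(('scene',a),('side',b))) if b else '')
s=atz('side',(240,275),.016);print('foot',s)
for c in [(391,173),(486,172),(489,231),(393,235)]:
    print(c,[atz('side',c,z) for z in(.1,.13,.17)])
E
```

```text
outer [ 0.6763 -0.0951  0.195 ] (array([ 0.6795, -0.1056,  0.195 ]), array([ 0.678 , -0.1   ,  0.1981]))
mid [ 0.6295 -0.1084  0.195 ] (array([ 0.6324, -0.1188,  0.195 ]), array([ 0.6314, -0.1129,  0.1981]))
inner [ 0.5893 -0.1197  0.195 ] (array([ 0.5943, -0.1295,  0.195 ]), array([ 0.5928, -0.1241,  0.1982]))
knob [ 0.529  -0.1548  0.198 ] (array([ 0.5117, -0.0977,  0.198 ]), array([ 0.5124, -0.1329,  0.18  ]))
knobend1 [ 0.5195 -0.165   0.198 ] 
knobend2 [ 0.5356 -0.1392  0.198 ] 
cyl [0.5746 0.0186 0.26  ] (array([0.5699, 0.0261, 0.26  ]), array([0.5712, 0.0233, 0.258 ]))
cylfoot [0.5796 0.0144 0.005 ] (array([0.5672, 0.0331, 0.005 ]), array([ 0.5709,  0.0257, -0.0054]))
bottletop [ 0.7504 -0.1951  0.17  ] (array([ 0.7463, -0.1891,  0.17  ]), array([ 0.7487, -0.1929,  0.1677]))
cup rim [ 0.4673 -0.001   0.075 ] (array([ 0.4639, -0.0016,  0.075 ]), array([ 0.4651, -0.0007,  0.0747]))
bas [ 0.4598 -0.1883  0.01  ] (array([ 0.4471, -0.1572,  0.01  ]), array([ 0.4463, -0.1768, -0.0059]))
foot [ 0.7296 -0.0354  0.016 ]
(391, 173) [array([ 0.5264, -0.2927,  0.1   ]), array([ 0.5201, -0.2423,  0.13  ]), array([ 0.5116, -0.175 ,  0.17  ])]
(486, 172) [array([ 0.3569, -0.3443,  0.1   ]), array([ 0.3622, -0.2903,  0.13  ]), array([ 0.3691, -0.2184,  0.17  ])]
(489, 231) [array([ 0.3488, -0.1605,  0.1   ]), array([ 0.3546, -0.1191,  0.13  ]), array([ 0.3623, -0.0638,  0.17  ])]
(393, 235) [array([ 0.4905, -0.1087,  0.1   ]), array([ 0.4866, -0.0708,  0.13  ]), array([ 0.4815, -0.0202,  0.17  ])]
```

```bash
cat >> h.py <<'E'
B=np.array([-.962,-.272,0]);Y=np.array([.272,-.962,0])
def go(pos,ydir):
    s=observe();R0=R.from_rotvec(s['ee_rot']);M=R0.as_matrix()
    y=np.array(ydir,float);y/=np.linalg.norm(y)
    if y@M[:,1]<0:y=-y
    z=np.array([0,0,-1.]);T=np.column_stack([np.cross(y,z),y,z])
    print('clock',s['clock'],'pos',s['position'],'tooly',M[:,1],'F',s['force'],'w',s['width'],'j7',s['joints'])
    print('shift',M.T@(np.array(pos)-s['position']),'turn',R.from_matrix(M.T@T).as_rotvec())
E
python3 - <<'E'
from h import *
go((.438,-.194,.27),Y)
print(R.from_rotvec(observe()['ee_rot']).as_matrix())
E
```

```text
clock 1.2 pos [ 0.2387 -0.5777  0.2267] tooly [ 0.3818 -0.9242  0.    ] F [-0.4178 -0.0544  0.5737] w 0.9982728508116188 j7 [ 1.0764  0.4345  0.025   1.5732 -0.0116  1.134  -0.0751]
shift [ 0.3307 -0.2785 -0.0433] turn [ 0.     -0.      0.1162]
[[ 0.9242  0.3818  0.    ]
 [ 0.3818 -0.9242 -0.    ]
 [ 0.      0.     -1.    ]]
```

>>> jog_arm([
  [[0.33,-0.278,-0.043,0,0,0.116,1],[0.33,-0.278,-0.043,0,0,0.116,1],[0.33,-0.278,-0.043,0,0,0.116,1],[0.33,-0.278,-0.043,0,0,0.116,1],[0.33,-0.278,-0.043,0,0,0.116,1],[0.33,-0.278,-0.043,0,0,0.116,1],[0.33,-0.278,-0.043,0,0,0.116,1],[0.33,-0.278,-0.043,0,0,0.116,1],[0.33,-0.278,-0.043,0,0,0.116,1],[0.33,-0.278,-0.043,0,0,0.116,1]],
])

```text
clock: 2.03
position: [0.4303, -0.2078, 0.2686]
ee_rot: [3.111, 0.431, 0.001]
force: [1.0, -0.6, -0.3]
width: 0.325
gripper_force: 0.0
```

>>> jog_arm([
  [[0,0,0,0,0,0,1],[0,0,0,0,0,0,1],[0,0,0,0,0,0,1]],
])

```text
clock: 2.28
position: [0.4295, -0.2102, 0.268]
ee_rot: [3.111, 0.432, -0.0]
force: [0.4, -0.4, 1.3]
width: 0.102
gripper_force: 0.0
```

```bash
python3 - <<'E'
from h import *
go((.438,-.194,.18),Y)
p=camera_params('wrist');print(p)
im=get_image('wrist');cv2.imwrite('pics/w1.png',im[:,:,::-1])
E
```

```text
clock 2.2833 pos [ 0.4295 -0.2102  0.268 ] tooly [ 0.2724 -0.9622  0.0005] F [ 0.4494 -0.4257  1.2987] w 0.10154852120924818 j7 [ 0.4888  0.1705 -0.1693  1.8442  0.0323  1.1295 -0.9868]
shift [ 0.0127 -0.0133  0.088 ] turn [0.0005 0.0004 0.0003]
{'vertical_fov': 65.70646984690485, 'cx': 316.73830033346684, 'cy': 241.30930284739503, 'T': array([[ 0.2726, -0.9331, -0.2344,  0.4928],
       [-0.9621, -0.2641, -0.0677, -0.1932],
       [ 0.0012,  0.244 , -0.9698,  0.4254],
       [ 0.    ,  0.    ,  0.    ,  1.    ]])}
```

View pics/w1.png

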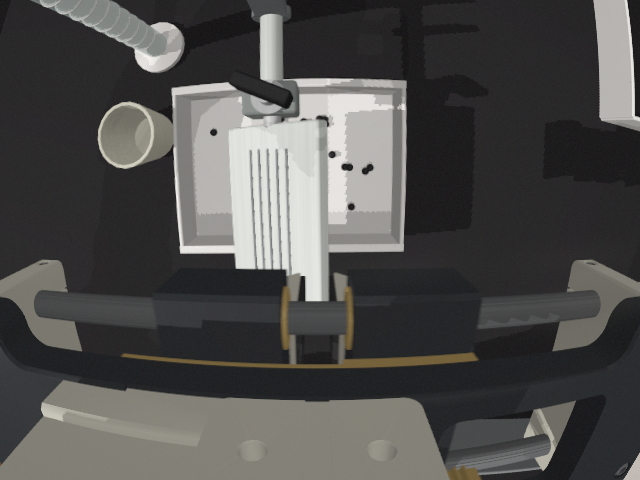

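```bash
python3 - <<'E'
from h import *
o=np.array([.678,-.100,0])
for n,px,z in(('knob',(262,89),.198),('k1',(233,77),.198),('k2',(290,100),.198),('tube',(271,50),.139),('blockL',(243,108),.15),('blockR',(297,108),.15),('edgetop',(328,122),.17),('lowL',(232,130),.09),('edgenear',(327,280),.17)):
    P=atz('wrist',px,z);print(n,P,'along/lat from outer',(P-o)@B,(P-o)@Y)
s=observe();print((s['position']-o)@B,(s['position']-o)@Y)
E
```

```text
knob [ 0.5202 -0.152   0.198 ] along/lat from outer 0.16591302319572698 0.00709232538095342
k1 [ 0.5236 -0.1322  0.198 ] along/lat from outer 0.15726108469385094 -0.011037182895222951
k2 [ 0.5177 -0.1704  0.198 ] along/lat from outer 0.17333106040191743 0.024157629758452613
tube [ 0.5595 -0.139   0.139 ] along/lat from outer 0.12462121897605066 0.005305219785333431
blockL [ 0.5089 -0.1331  0.15  ] along/lat from outer 0.17170695361095098 -0.014114961687865255
blockR [ 0.5186 -0.172   0.15  ] along/lat from outer 0.17295776374290112 0.02592860015114417
edgetop [ 0.513  -0.1965  0.17  ] along/lat from outer 0.18499419713240947 0.04791857941584107
lowL [ 0.4906 -0.1153  0.09  ] along/lat from outer 0.1844621041817925 -0.03626539435372572
edgenear [ 0.4047 -0.2268  0.17  ] along/lat from outer 0.2974016348524274 0.04764687997623899
0.2696178630168569 0.03898649095521625
```

>>> jog_arm([
  [[0,0,0.04,0,0,0,1],[0,0,0.08,0,0,0,1],[0,0,0.095,0,0,0,1],[0,0,0.105,0,0,0,1],[0,0,0.112,0,0,0,1],[0,0,0.118,0,0,0,1],[0,0,0.123,0,0,0,1],[0,0,0.127,0,0,0,1],[0,0,0.13,0,0,0,1],[0,0,0.131,0,0,0,1]],
])

```text
clock: 3.17
position: [0.4304, -0.212, 0.1378]
ee_rot: [3.11, 0.427, 0.003]
force: [1.0, -2.8, 5.1]
width: 0.007
gripper_force: 2.2
```

Continue down until the force rises at the stop.

>>> jog_arm([
  [[0,0,0.001,0,0,0,1],[0,0,0.002,0,0,0,1],[0,0,0.003,0,0,0,1],[0,0,0.003,0,0,0,1],[0,0,0.003,0,0,0,1]],
])

```text
clock: 3.58
position: [0.4305, -0.2111, 0.1353]
ee_rot: [3.11, 0.43, 0.003]
force: [-1.6, -4.1, 14.0]
width: 0.004
gripper_force: 6.7
```

>>> jog_arm([
  [[0,0,0.001,0,0,0,1],[0,0,0.002,0,0,0,1],[0,0,0.002,0,0,0,1],[0,0,-0.03,0,0,0,1],[0,0,-0.07,0,0,0,1],[0,0,-0.11,0,0,0,1],[0,0,-0.12,0,0,0,0.5]],
])

```text
clock: 4.17
position: [0.4316, -0.21, 0.2595]
ee_rot: [3.109, 0.431, 0.01]
force: [0.5, -0.7, 0.1]
width: 0.04
gripper_force: 0.0
```

```bash
python3 - <<'E'
from h import *
a=1.2
go((.520,-.151,.255),np.cos(a)*Y-np.sin(a)*B)
r=0
im=get_image('wrist');cv2.imwrite('pics/w2.png',im[:,:,::-1])
E
```

```text
clock 4.1667 pos [ 0.4316 -0.21    0.2595] tooly [ 0.2722 -0.9622  0.0037] F [ 0.4523 -0.6805  0.1318] w 0.03960438252926186 j7 [ 0.49    0.1767 -0.1727  1.8587  0.0338  1.1022 -0.9901]
shift [ 0.1011 -0.0328  0.005 ] turn [ 0.0066 -0.0027 -1.1998]
```

View pics/w2.png

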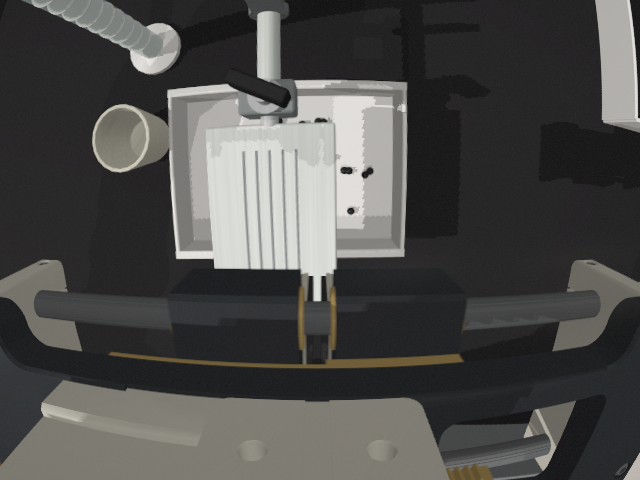

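```bash
python3 - <<'E'
from h import *
o=np.array([.678,-.100,0])
for n,px,z in(('L',(206,129),.136),('R',(336,124),.136),('knob',(258,87),.198),('k1',(228,73),.198),('k2',(289,99),.198),('tube',(269,40),.139)):
    P=atz('wrist',px,z);print(n,P,(P-o)@B,(P-o)@Y)
E
```

```text
L [ 0.4905 -0.1071  0.136 ] 0.18229005382238425 -0.044184190098580135
R [ 0.5188 -0.2022  0.136 ] 0.18092048918230538 0.055040491004732954
knob [ 0.5229 -0.1501  0.198 ] 0.16283455514160608 0.006009408978832124
k1 [ 0.5273 -0.13    0.198 ] 0.1531350281274557 -0.012182469650135717
k2 [ 0.5203 -0.1698  0.198 ] 0.17066136109705365 0.024255365129499433
tube [ 0.5686 -0.136   0.139 ] 0.11507899761631164 0.004912526271764235
```

>>> jog_arm([
  [[0.1,-0.033,0,0,0,-1.2,-1],[0.1,-0.033,0,0,0,-1.2,-1],[0.1,-0.033,0,0,0,-1.2,-1],[0.1,-0.033,0,0,0,-1.2,-1],[0.1,-0.033,0,0,0,-1.2,-1],[0.1,-0.033,0,0,0,-1.2,-1],[0.1,-0.033,0,0,0,-1.2,-1],[0.1,-0.033,0,0,0,-1.2,-1],[0.1,-0.033,0,0,0,-1.2,-1],[0.1,-0.033,0,0,0,-1.2,-1]],
])

```text
clock: 5.05
position: [0.5161, -0.1504, 0.2529]
ee_rot: [-2.315, -2.12, 0.001]
force: [-0.1, -0.4, -0.5]
width: 0.795
gripper_force: 0.0
```

```bash
python3 - <<'E'
from h import *
a=1.2
go((.520,-.151,.169),np.cos(a)*Y-np.sin(a)*B)
im=get_image('wrist');cv2.imwrite('pics/w3.png',im[:,:,::-1])
E
```

```text
clock 5.05 pos [ 0.5161 -0.1504  0.2529] tooly [ 0.9961 -0.0879 -0.0022] F [-0.0986 -0.3602 -0.5382] w 0.7949381345653234 j7 [ 0.5078  0.3087 -0.4175  1.7199  0.135   1.1437 -0.0365]
shift [-0.0003  0.0041  0.0839] turn [-0.0022 -0.0007  0.0072]
```

View pics/w3.png

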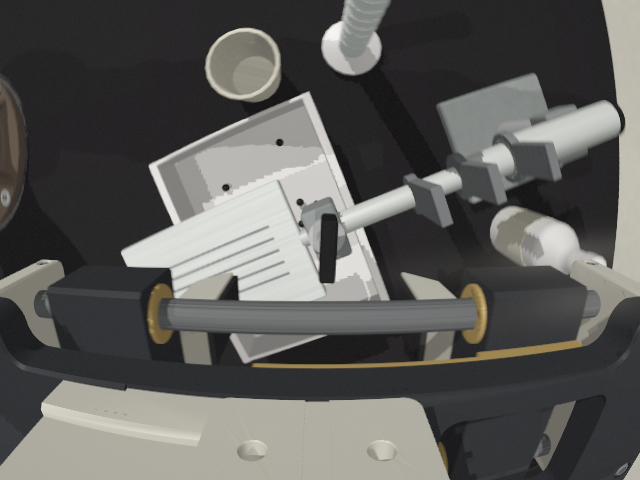

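```bash
python3 - <<'E'
from h import *
o=np.array([.678,-.100,0])
for n,px,z in(('kfar',(330,216),.198),('knear',(327,282),.198),('in0',(416,178),.195),('in1',(450,224),.195),('mid0',(463,156),.195),('mid1',(503,202),.195),('out0',(511,145),.195),('out1',(556,180),.195)):
    P=atz('wrist',px,z);print(n,P,(P-o)@B,(P-o)@Y)
a=1.2
go((.5235,-.150,.169),np.cos(a)*Y-np.sin(a)*B)
E
```

```text
kfar [ 0.5267 -0.1252  0.198 ] 0.1524055414902654 -0.016874097146934327
knear [ 0.5218 -0.1656  0.198 ] 0.16810206071497552 0.020646231568911926
in0 [ 0.5795 -0.1069  0.195 ] 0.09665760094576575 -0.0201608068147503
in1 [ 0.6005 -0.1364  0.195 ] 0.0844392127066234 0.013928800890557175
mid0 [ 0.6103 -0.0949  0.195 ] 0.06376609905792166 -0.023314387936604248
mid1 [ 0.638  -0.1247  0.195 ] 0.04522036724184311 0.012898241879882137
out0 [ 0.6447 -0.0885  0.195 ] 0.02893375961802494 -0.02010513935532623
out1 [ 0.6811 -0.1117  0.195 ] 0.00021304177966713594 0.012127413248266399
clock 5.1 pos [ 0.5161 -0.1505  0.2529] tooly [ 0.9964 -0.0851 -0.0023] F [ 0.3381 -0.8707 -0.2661] w 0.839280614088989 j7 [ 0.5082  0.3089 -0.4179  1.7198  0.1352  1.1438 -0.0338]
shift [0.0011 0.0075 0.0839] turn [-0.0023 -0.0007  0.0101]
```

>>> jog_arm([
  [[0.0025,0.0075,0.04,0,0,0.01,-0.8],[0.0025,0.0075,0.075,0,0,0.01,-0.5],[0.0025,0.0075,0.084,0,0,0.01,0],[0.0025,0.0075,0.084,0,0,0.01,1],[0.0025,0.0075,0.084,0,0,0.01,1],[0.0025,0.0075,0.084,0,0,0.01,1],[0.0025,0.0075,0.084,0,0,0.01,1],[0.0025,0.0075,0.084,0,0,0.01,1],[0.0025,0.0075,0.084,0,0,0.01,1],[0.0025,0.0075,0.084,0,0,0.01,1]],
], force=25)

```text
clock: 5.93
position: [0.525, -0.1491, 0.1707]
ee_rot: [2.335, 2.101, 0.001]
force: [-0.7, -0.2, 0.1]
width: 0.295
gripper_force: 0.0
```

>>> jog_arm([
  [[0,0,0,0,0,0,1],[0,0,0,0,0,0,1],[0,0,0,0,0,0,1],[0,0,0,0,0,0,1]],
])

```text
clock: 6.27
position: [0.5242, -0.1487, 0.1701]
ee_rot: [-2.334, -2.101, 0.001]
force: [-3.4, 1.3, 3.4]
width: 0.128
gripper_force: 25.0
```

>>> jog_arm([
  [[0,0,0,0,0,0.11,1],[0,0,0,0,0,0.22,1],[0,0,0,0,0,0.33,1],[0,0,0,0,0,0.44,1],[0,0,0,0,0,0.55,1],[0,0,0,0,0,0.66,1],[0,0,0,0,0,0.77,1],[0,0,0,0,0,0.88,1],[0,0,0,0,0,0.99,1],[0,0,0,0,0,1.1,1]],
])

```text
clock: 7.1
position: [0.5239, -0.1471, 0.17]
ee_rot: [-3.088, -0.565, 0.002]
force: [-5.1, 6.2, 5.4]
width: 0.131
gripper_force: 25.0
```

```bash
python3 - <<'E'
from h import *
go((.524,-.148,.25),Y);print(observe()['ft_torque'])
E
```

```text
clock 7.1 pos [ 0.5239 -0.1471  0.17  ] tooly [ 0.3539 -0.9353 -0.0025] F [-5.0627  6.1848  5.3571] w 0.13057344968778034 j7 [ 0.2949  0.3704 -0.1559  1.8316  0.0672  0.9468 -1.099 ]
shift [-0.0003  0.0007 -0.08  ] turn [-0.0025  0.001   0.0862]
[1.4926 1.1306 0.0935]
```

>>> jog_arm([
  [[0,0,0,0,0,0.07,1],[0,0,0,0,0,0.13,1],[0,0,0,0,0,0.18,1],[0,0,0,0,0,0.2,1],[0,0,0,0,0,0.2,1],[0,0,0,0,0,0.2,1]],
])

```text
clock: 7.6
position: [0.5239, -0.1467, 0.1699]
ee_rot: [-3.128, -0.263, 0.003]
force: [-4.6, 7.2, 5.9]
width: 0.13
gripper_force: 25.4
```

```bash
python3 - <<'E'
from h import *
go((.524,-.148,.25),Y);print(observe()['ft_torque'])
E
```

```text
clock 7.6 pos [ 0.5239 -0.1467  0.1699] tooly [ 0.1671 -0.9859 -0.0025] F [-4.5918  7.1666  5.9281] w 0.1298446872758988 j7 [ 0.2619  0.3675 -0.1131  1.8345  0.0478  0.9446 -1.2747]
shift [-0.0002  0.0011 -0.0801] turn [-0.0026  0.0015 -0.1076]
[1.6555 1.2582 0.2731]
```

>>> jog_arm([
  [[0,0,0,0,0,0.2,-1],[0,0,0,0,0,0,-1],[0,0,0,0,0,-0.1,-1],[0,0,0,0,0,-0.1,-1],[0,0,-0.04,0,0,-0.1,-1],[0,0,-0.08,0,0,-0.1,-1],[0,0,-0.09,0,0,-0.1,-1],[0,0,-0.09,0,0,-0.1,-1]],
])

```text
clock: 8.27
position: [0.527, -0.1494, 0.264]
ee_rot: [3.112, 0.411, 0.011]
force: [1.1, -0.2, -0.2]
width: 0.662
gripper_force: 0.0
```

```bash
python3 - <<'E'
from h import *
im=get_image('wrist');cv2.imwrite('pics/w4.png',im[:,:,::-1])
go((.611,-.120,.26),B)
E
```

```text
clock 8.3167 pos [ 0.5258 -0.1493  0.2617] tooly [ 0.2598 -0.9657  0.0019] F [-0.2823 -0.4479 -1.127 ] w 0.7068521653934314 j7 [ 0.2819  0.2846 -0.1326  1.7093  0.041   1.1463 -1.1702]
shift [ 0.0898 -0.0061  0.002 ] turn [-0.0013 -0.0043  1.5581]
```

View pics/w4.png

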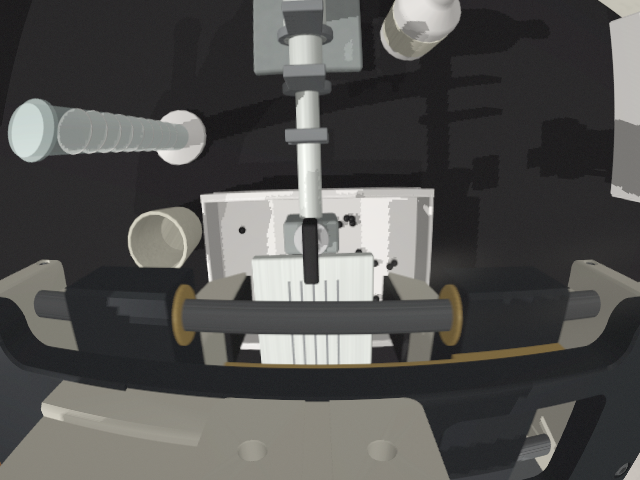

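```bash
python3 - <<'E'
from h import *
o=np.array([.678,-.100,0])
im=cv2.imread('pics/w4.png');cv2.imwrite('pics/c4.png',cv2.resize(im[0:300,230:390],None,fx=2.6,fy=2,interpolation=cv2.INTER_CUBIC))
for n,px,z in(('kfar',(310,219),.198),('knear',(311,283),.198),('inL',(286,130),.195),('inR',(328,130),.195),('midL',(284,69),.195),('midR',(327,69),.195)):
    P=atz('wrist',px,z);print(n,P,(P-o)@B,(P-o)@Y)
E
```

```text
kfar [ 0.5485 -0.1402  0.198 ] 0.13557237315392784 0.0034758782530639656
knear [ 0.5089 -0.1514  0.198 ] 0.17667803861317347 0.0034000541617195358
inL [ 0.5967 -0.1125  0.195 ] 0.08164327925806941 -0.010095801881284307
inR [ 0.6031 -0.1367  0.195 ] 0.08208564958438322 0.014939431731293775
midL [ 0.6328 -0.1015  0.195 ] 0.04391143059484916 -0.010858162966655061
midR [ 0.6392 -0.1264  0.195 ] 0.04446448692739 0.014828921034738311
```

View pics/c4.png

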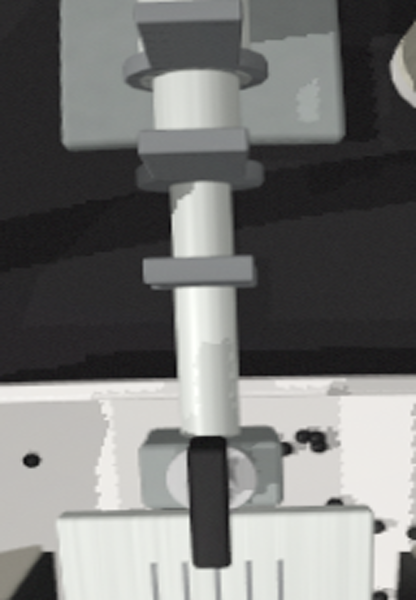

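>>> jog_arm([
  [[0.02,0,0,0,0,-0.12,-0.435],[0.04,0,0,0,0,-0.24,-0.435],[0.06,0,0,0,0,-0.36,-0.435],[0.08,0,0,0,0,-0.48,-0.435],[0.095,-0.005,0,0,0,-0.6,-0.435],[0.095,-0.005,0,0,0,-0.72,-0.435],[0.095,-0.005,0,0,0,-0.84,-0.435],[0.095,-0.005,0,0,0,-0.96,-0.435],[0.095,-0.005,0,0,0,-1.08,-0.435],[0.095,-0.005,0,0,0,-1.2,-0.435]],
])

```text
clock: 9.15
position: [0.6144, -0.1191, 0.2581]
ee_rot: [-2.329, -2.105, 0.002]
force: [0.1, -0.3, 0.2]
width: 0.72
gripper_force: 0.0
```

>>> jog_arm([
  [[0,0,0,0,0,-0.12,-0.435],[0,0,0,0,0,-0.24,-0.435],[0,0,0,0,0,-0.36,-0.435],[0,0,0,0,0,-0.38,-0.435],[0,0,0,0,0,-0.38,-0.435],[0,0,0,0,0,-0.38,-0.435]],
])

```text
clock: 9.65
position: [0.6147, -0.1192, 0.2592]
ee_rot: [-1.901, -2.5, 0.001]
force: [0.0, 0.4, -0.3]
width: 0.716
gripper_force: 0.0
```

```bash
python3 - <<'E'
from h import *
go((.616,-.1196,.165),B)
im=get_image('wrist');cv2.imwrite('pics/w5.png',im[:,:,::-1])
E
```

```text
clock 9.65 pos [ 0.6147 -0.1192  0.2592] tooly [ 0.9637  0.2671 -0.001 ] F [ 0.0027  0.3847 -0.3437] w 0.7161447387515865 j7 [ 0.4126  0.4591 -0.4592  1.4919  0.2088  1.2406  0.197 ]
shift [-0.0008  0.0012  0.0942] turn [-0.001  -0.0006 -0.0051]
```

View pics/w5.png

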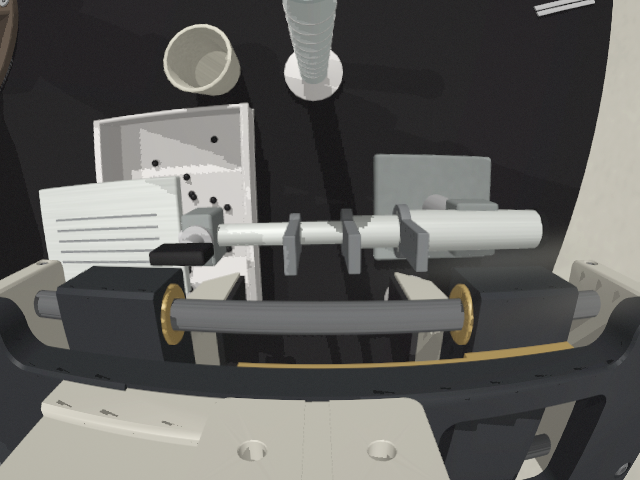

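```bash
python3 - <<'E'
from h import *
o=np.array([.678,-.100,0])
for n,px in(('inL',(284,273)),('inR',(295,273)),('midL',(347,272)),('midR',(360,271)),('outL',(412,269)),('outR',(428,267))):
    P=atz('wrist',px,.195);print(n,P,(P-o)@B,(P-o)@Y)
s=observe();print((s['position']-o)@B,(s['position']-o)@Y)
E
```

```text
inL [ 0.5986 -0.1365  0.195 ] 0.08631543898612157 0.013554783451731188
inR [ 0.6053 -0.1346  0.195 ] 0.07934336527916083 0.013552625221615213
midL [ 0.6368 -0.1252  0.195 ] 0.04652748704759799 0.013041319010910489
midR [ 0.6445 -0.1224  0.195 ] 0.03828009142753188 0.01245393769495138
outL [ 0.6769 -0.1124  0.195 ] 0.004421756041050362 0.01158824753543452
outR [ 0.6869 -0.1083  0.195 ] -0.006343803452435061 0.01042302517138964
0.06598269293529728 0.0012525733226967527
```

>>> jog_arm([
  [[0,0.003,0.04,0,0,0,-0.435],[0,0.003,0.075,0,0,0,-0.435],[0,0.003,0.094,0,0,0,-0.435],[0,0.003,0.094,0,0,0,-0.435],[0,0.003,0.094,0,0,0,-0.2],[0,0.003,0.094,0,0,0,0],[0,0.003,0.094,0,0,0,0.1],[0,0.003,0.094,0,0,0,0.2],[0,0.003,0.094,0,0,0,0.3],[0,0.003,0.094,0,0,0,0.4]],
], force=20)

```text
clock: 10.53
position: [0.6198, -0.1182, 0.1679]
ee_rot: [1.894, 2.502, 0.004]
force: [3.4, 0.2, 7.1]
width: 0.336
gripper_force: 7.8
```

>>> jog_arm([
  [[0,0,0,0,0,0,0.5],[0,0,0,0,0,0,0.6],[0,0,0,0,0,0,0.7],[0,0,0,0,0,0,0.8],[0,0,0,0,0,0,1],[0,0,0,0,0,0,1],[0,0,0,0,0,0,1],[0,0,0,0,0,0,1],[0,0,0,0,0,0,1],[0,0,0,0,0,0,1]],
])

```text
clock: 11.37
position: [0.6197, -0.1182, 0.1679]
ee_rot: [1.894, 2.502, 0.004]
force: [3.4, 0.1, 6.8]
width: 0.171
gripper_force: 19.9
```

>>> jog_arm([
  [[0,0,0,0,0,0,0.3],[0,0,0,0,0,0,0.3],[0,0,0,0,0,0,0.3],[0,0,0,0,0,0,0.3],[0,0,-0.03,0,0,0,0.3],[0,0,-0.07,0,0,0,1],[0,-0.02,-0.08,0,0,0,1],[0,-0.031,-0.08,0,0,0,1],[0,-0.031,-0.08,0,0,0,1],[0,-0.031,-0.08,0,0,0,1]],
])

```text
clock: 12.2
position: [0.5873, -0.1273, 0.2454]
ee_rot: [-1.897, -2.503, 0.002]
force: [-0.5, -0.7, -0.0]
width: 0.04
gripper_force: 0.0
```

```bash
python3 - <<'E'
from h import *
go((.59,-.126,.165),B)
im=get_image('wrist');cv2.imwrite('pics/w6.png',im[:,:,::-1])
o=np.array([.678,-.100,0]);s=observe();print((s['position']-o)@B,(s['position']-o)@Y)
E
```

```text
clock 12.2 pos [ 0.5873 -0.1273  0.2454] tooly [ 0.9627  0.2706 -0.0013] F [-0.5168 -0.6593 -0.0063] w 0.0400713140296154 j7 [ 0.4486  0.4272 -0.4653  1.5768  0.2023  1.1868  0.2171]
shift [0.0005 0.003  0.0804] turn [-0.0013 -0.     -0.0015]
0.09424377908168402 0.0012789752414953824
```

View pics/w6.png

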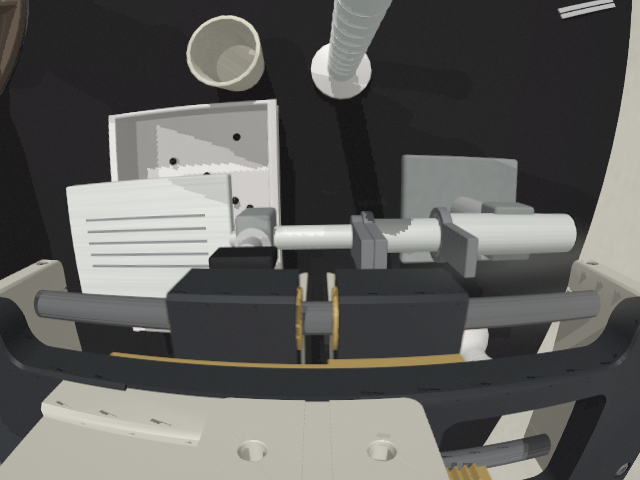

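```bash
python3 - <<'E'
from h import *
o=np.array([.678,-.100,0])
for n,px in(('knobend',(278,255)),('innerface',(357,268)),('midR',(386,265)),('outL',(453,272))):
    P=atz('wrist',px,.195);print(n,(P-o)@B,(P-o)@Y)
E
```

```text
knobend 0.11642119963921486 -0.002383415482088093
innerface 0.07011699391050713 0.005620585787503083
midR 0.05281244679456054 0.0038832415311864286
outL 0.009754411790552885 0.008963591224256096
```

>>> jog_arm([
  [[0,0.001,0.02,0,0,0,1],[0,0.001,0.04,0,0,0,1],[0,0.001,0.05,0,0,0,1],[0,0.001,0.06,0,0,0,1],[0,0.001,0.07,0,0,0,1],[0,0.001,0.07,0,0,0,1]],
])

```text
clock: 12.75
position: [0.5882, -0.1263, 0.1738]
ee_rot: [-1.894, -2.503, 0.002]
force: [0.4, -0.6, -0.2]
width: 0.005
gripper_force: 0.0
```

>>> jog_arm([
  [[0,0.005,0,0,0,0,1],[0,0.01,0,0,0,0,1],[0,0.015,0,0,0,0,1],[0,0.02,0,0,0,0,1],[0,0.025,0,0,0,0,1],[0,0.03,0,0,0,0,1],[0,0.035,0,0,0,0,1],[0,0.04,0,0,0,0,1],[0,0.044,0,0,0,0,1],[0,0.047,0,0,0,0,1]],
])

```text
clock: 13.58
position: [0.635, -0.1132, 0.1762]
ee_rot: [1.895, 2.505, 0.001]
force: [-3.2, 0.8, 1.7]
width: 0.009
gripper_force: 1.6
```

>>> jog_arm([
  [[0,0.002,0,0,0,0,1],[0,0.004,0,0,0,0,1],[0,0.006,0,0,0,0,1],[0,0.008,0,0,0,0,1],[0,0.009,0,0,0,0,1],[0,0.009,0,0,0,0,1]],
])

```text
clock: 14.08
position: [0.6432, -0.1112, 0.176]
ee_rot: [1.896, 2.505, 0.0]
force: [-1.2, 1.3, 0.5]
width: 0.005
gripper_force: 0.8
```

>>> jog_arm([
  [[0,0.002,0,0,0,0,1],[0,0.004,0,0,0,0,1],[0,0.006,0,0,0,0,1],[0,0.006,0,0,0,0,1]],
])

```text
clock: 14.42
position: [0.6445, -0.1111, 0.176]
ee_rot: [-1.894, -2.5, 0.011]
force: [-22.0, -1.5, 13.8]
width: 0.002
gripper_force: 11.4
```

```bash
python3 - <<'E'
from h import *
for c in('scene','side'):get_image(c)
a=get_image('scene')[180:320,170:470,::-1];b=get_image('side')[140:240,180:500,::-1]
cv2.imwrite('pics/m.png',np.vstack([cv2.resize(a,(640,300)),cv2.resize(b,(640,200))]))
E
```

```text
(no output)
```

View pics/m.png

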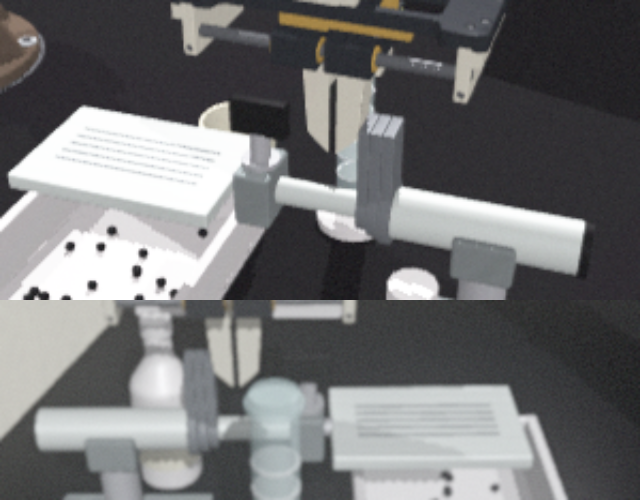

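The picture shows the three tabs touching (scene crop, around 380,160), the panel level and the knob in line with the boom. I'll back off and lift clear.

>>> jog_arm([
  [[0,-0.004,0,0,0,0,1],[0,-0.009,0,0,0,0,1],[0,-0.009,0,0,0,0,1],[0,-0.009,-0.02,0,0,0,1],[0,-0.009,-0.05,0,0,0,1],[0,-0.009,-0.09,0,0,0,1],[0,-0.009,-0.12,0,0,0,1],[0,-0.009,-0.12,0,0,0,1]],
])

```text
clock: 15.28
position: [0.6436, -0.1119, 0.3036]
ee_rot: [1.89, 2.497, 0.01]
force: [0.2, 0.7, 0.4]
width: 0.005
gripper_force: 0.0
```

```bash
python3 - <<'E'
from h import *
im=get_image('wrist');cv2.imwrite('pics/w7.png',im[:,:,::-1])
s=observe();print(s['position'],s['force'])
E
```

```text
[ 0.6426 -0.112   0.3003] [ 0.0091  0.1646 -0.3441]
```

View pics/w7.png

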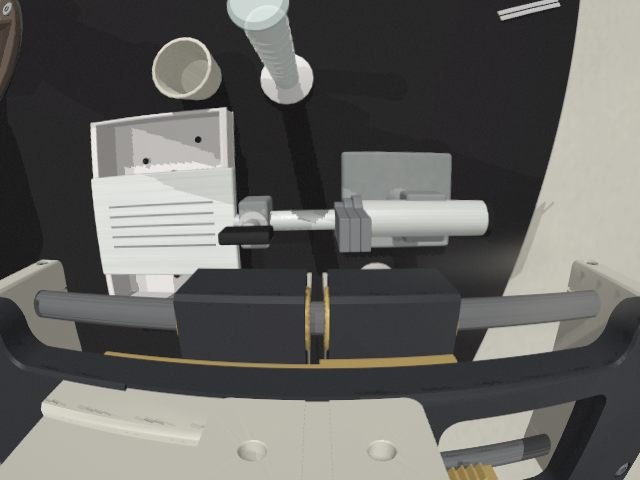

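The tabs are closed together at about (352,225). The knob is in line with the boom at (246,236), the panel is level, and the cylinder, bottle and cup still stand.

```bash
python3 -c "
from cell import *
print(sign_off())"
```

```text
the job is handed in; nothing more can be done
None
```

I handed the job in at about 15 s with the panel level, the knob locked, the inner then the middle tube pushed home, and the cylinder, bottle and cup still standing; the hand-in returned no verdict.

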